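# Put the washed lunch kit away in its organiser trays

## Robot

A 7-joint arm with a two-finger parallel gripper is mounted at the origin on the work surface. World frame = base frame: x ahead of the robot, y to its left, z up, the work surface at z = 0. Lengths are in m, angles in rad, forces in N, time in s.
With the tool pointing down it reaches from about 0.4 to 0.85 m from the base axis. Payload 4.5 kg.
Tool frame: the origin (TCP) lies on the front face of the gripper's body, between the roots of the fingers; the fingertips stand 73 mm ahead of it and the grasp point (between the pads) lies 54 mm ahead of it; z points along the fingers, y is the direction in which the jaws open and shut (so a half turn about z gives the same grasp; the last joint's range is limited). The gripper opens to 85 mm and grips with 20 to 120 N. Pads are 22 mm wide; open, the fingers measure 114 mm over their backs; the gripper's body (76 mm by 85 mm) begins 54 mm behind the grasp point. The pads swing forward as they close: fully open they stand 13 mm farther back than shut.
Start: joints at [-1.133, 0.689, -0.195, 1.565, 0.157, 0.902, -0.215], TCP at [0.246, 0.575, 0.304] pointing down, gripper open.
Joint ranges: [-3.01, 3.01], [-0.46, 2.08], [-1.47, 1.51], [0.13, 2.56], [-1, 4.14], [0.04, 2.09], [-2.66, 2.66]. Speed limits (rad/s): [2.57, 2.57, 3.14, 3.14, 3.14, 3.14, 3.14].

## Interface

Orientations are given as a unit quaternion [w, x, y, z].
In Python, from bench import * gives the robot as it stands.
- The arm moves only by the tool move_arm, never from a script. Its argument "steps" is one flat list of numbers, 7 for each row, row after row: the turn, a rotation vector about the world's x, y, z in rad, then the shift along the world's x, y, z in m, then the opening, from -1 (shut) to 1 (fully open), so that 0 is half open. A call has 1 to 10 rows; each row is the pose to reach, as a shift and turn from the pose measured when the call began; what a row does not reach only later rows make up. A row lasts 1/12 s, in which the tool goes at most 41.7 mm and 7.16 degrees, less where a joint would pass 70% of its speed; a pose out of reach is approached as far as the arm can. A call with a gripper value outside its range is refused whole. The fingers move at their own pace and stop on an object; the grip force is fixed at half the most. Time passes only in rows, so rows that repeat a pose let the fingers close. It gives the time, the measured TCP pose, the force and the opening at its end, in the units of the state.
- read_state(): the state, without advancing time (a new reading comes with each control period).
- grab_frame(name): name is "side" or "top"; returns a dict with "image" (384x512x3 uint8, red, green, blue), "mtx" (3x3 intrinsics, pixels), "position" and "attitude" of the camera in the world. Camera axes: x right, y up, looking along -z (the intrinsics and any distortion apply to the point x, -y, -z); pixel columns grow to the right and rows downward; lengths in m; the calibration is good to about 2 mm. A picture is of the moment at which its call begins. There is no depth.
- job_done(): hands the job in, once; it reports no verdict.
The state is a dict: "time_s": time; "q": joint angles; "qvel": joint speeds; "joint_torque": joint torques, N m; "tool_pos": TCP position; "tool_rot": TCP orientation; "contact_force": force on the tool from outside, world axes, zero at the start; "wrist_torque": the same for the moment, N m; "width": finger opening in m.
Only numpy, scipy, OpenCV 4.12 (cv2) and the standard library are available. Lean on these libraries where they do the work, as an engineer would, in place of code of your own. Each camera call takes 0.05 s, during which the arm holds its last target.

## Task

The washed lunch kit stands mixed up on the bench; put each kind away in its own tray: the two steel cutters upright in the blue tray with the small one nested inside the large one, the two sauce bottles standing upright in the orange tray, and the rice mould flat in the green tray. Everything must end standing on the floor of its tray, set down rather than dropped or thrown in. Leave the egg cup and the toothpick holder standing where they are.

Things in the scene. Friction and masses are not known exactly. Their poses are not given: they have to be found in the camera images.
- cutter_small: small round steel pastry cutter: a plain open tube, 36 mm outside diameter (39 mm at the thin rolled top edge), 2 mm wall, 48 mm high, about 35 g, standing on the bench. Origin: centre of its lower edge, z up along the tube.
- cutter_large: large round steel pastry cutter: a plain open tube, 58 mm outside diameter (61 mm at the thin rolled top edge), 54 mm inside, 48 mm high, about 60 g, standing on the bench. Origin: centre of its lower edge, z up along the tube. It passes over the small cutter with 9 mm to spare all round.
- bottle_red: mini sauce bottle, cream-coloured body with a red screw cap and nozzle: body 34 mm diameter and straight from 2 to 40 mm up, cap 29 mm from 46 to 55 mm up, nozzle tip at 67 mm; about 50 g, standing upright. Origin: centre of its underside, z up to the nozzle.
- bottle_black: mini sauce bottle of the same size and shape as the red-capped one, but with a black cap and nozzle. Origin: centre of its underside, z up to the nozzle.
- rice_mould: rice-ball mould: rounded triangular white box with a pink lid (fixed on), corners 39 mm and flat sides 26 mm from the centre, one corner to its +x; lid top 31 mm up. On the lid a pink grip bar 38 mm long (along the mould's x), 14 mm wide (its y) and 20 mm high, from 31 to 51 mm up, centred; about 60 g. Origin: centre of the underside, z up.
- tray_blue: blue plastic organiser tray for the cutters, open on top, fixed to the bench: 116 (its x) x 146 (its y) mm outside, 28 mm high, walls and floor 3 mm thick (inside 110 x 140 mm); a folded rim stands 2 mm out at the top. Origin: centre of the underside, z up; the inner floor is 3 mm above it.
- tray_orange: orange plastic organiser tray for the sauce bottles, open on top, fixed to the bench: 116 (its x) x 146 (its y) mm outside, 28 mm high, walls and floor 3 mm thick (inside 110 x 140 mm); a folded rim stands 2 mm out at the top. Origin: centre of the underside, z up; the inner floor is 3 mm above it.
- tray_green: green plastic organiser tray for the rice mould, open on top, fixed to the bench: 116 (its x) x 146 (its y) mm outside, 28 mm high, walls and floor 3 mm thick (inside 110 x 140 mm); a folded rim stands 2 mm out at the top. Origin: centre of the underside, z up; the inner floor is 3 mm above it.
- egg_cup: bystander: white ceramic egg cup on a waisted foot, blue line under the rim, 50 mm diameter, 62 mm high, loose, about 110 g. Origin: centre of its underside.
- toothpick_holder: bystander: bamboo toothpick holder, a 42 mm wide, 60 mm high cylinder with toothpicks standing out to 72 mm, loose, about 90 g. Origin: centre of its underside.

How it is judged:
At the end, for the whole second after the job is handed in: Small cutter inside the large one (axes within 15 mm) in the blue tray, both bottles in the orange, mould in the green, each base under 7 mm above the tray floor, tilted under 0.15 rad, at rest; egg cup and toothpick holder upright within 3 cm of where they stood (x of cutter_small in the frame of tray_blue between -0.05 and 0.05 m and y of cutter_small in the frame of tray_blue between -0.065 and 0.065 m and z of each of cutter_small, cutter_large in the frame of tray_blue below 0.01 m and angle between each of cutter_small, cutter_large, bottle_red, bottle_black, rice_mould's own z axis and vertical below 0.15 rad and linear speed of each of cutter_small, cutter_large, bottle_red, bottle_black, rice_mould below 0.02 m/s and angular speed of each of cutter_small, cutter_large, bottle_red, bottle_black, rice_mould below 0.2 rad/s and x of cutter_large in the frame of tray_blue between -0.05 and 0.05 m and y of cutter_large in the frame of tray_blue between -0.065 and 0.065 m and x of bottle_red in the frame of tray_orange between -0.05 and 0.05 m and y of bottle_red in the frame of tray_orange between -0.065 and 0.065 m and z of each of bottle_red, bottle_black in the frame of tray_orange below 0.01 m and x of bottle_black in the frame of tray_orange between -0.05 and 0.05 m and y of bottle_black in the frame of tray_orange between -0.065 and 0.065 m and x of rice_mould in the frame of tray_green between -0.05 and 0.05 m and y of rice_mould in the frame of tray_green between -0.065 and 0.065 m and z of rice_mould in the frame of tray_green below 0.01 m and horizontal distance between cutter_small and cutter_large below 0.015 m and distance of each of egg_cup, toothpick_holder from where it was at the start of the episode below 0.03 m and angle between each of egg_cup, toothpick_holder's own z axis and vertical below 0.2 rad); the robot touches nothing.
It fails at once if the egg cup is shifted more than 3 cm or tipped (distance of egg_cup from where it was at the start of the episode above 0.03 m or angle between egg_cup's own z axis and vertical above 0.4 rad).
It fails at once if the toothpick holder is shifted more than 3 cm or tipped (distance of toothpick_holder from where it was at the start of the episode above 0.03 m or angle between toothpick_holder's own z axis and vertical above 0.4 rad).
It fails at once if a piece of the kit is dropped, thrown or knocked flying (faster than 0.8 m/s while no finger touches it, a free fall of about 3 cm) ((linear speed of cutter_small above 0.8 m/s and contact force between cutter_small and the fingers below 0.02 N) or (linear speed of cutter_large above 0.8 m/s and contact force between cutter_large and the fingers below 0.02 N) or (linear speed of bottle_red above 0.8 m/s and contact force between bottle_red and the fingers below 0.02 N) or (linear speed of bottle_black above 0.8 m/s and contact force between bottle_black and the fingers below 0.02 N) or (linear speed of rice_mould above 0.8 m/s and contact force between rice_mould and the fingers below 0.02 N)).
It also fails if it takes over 128 s, if anything falls off the work surface, if the arm or the gripper's body presses on something with over 40 N, if the wrist force passes 120 N, or if a joint passes its speed limit or range.

## Working session

There is one attempt and no reset: what is moved stays moved. The work goes in short steps, Python scripts to look and compute and a tool call to move; the robot and the scene stay as the last step left them, time stands still between calls to the robot, and variables do not carry over. Pictures are saved under pics/ and viewed, and the job is handed in when it is done.

Besides the shell and the picture viewer there is one more tool, called as a command line: name --argument value ..., lists and objects as JSON in quotes. move_arm: Moves the arm, as the interface text tells. Its arguments: {"type":"object","properties":{"steps":{"type":"array","items":{"type":"number"}}},"required":["steps"]}

```bash
ls; mkdir -p pics
python3 - <<'E'
from bench import *
import cv2,pickle
print(read_state())
for n in ("side","top"):
    f=grab_frame(n); pickle.dump(f,open(n+".pkl","wb"))
    cv2.imwrite(f"pics/{n}0.png",cv2.resize(f["image"][:,:,::-1],(800,600),interpolation=cv2.INTER_CUBIC))
    print(n,f["mtx"],f["position"],f["attitude"],[k for k in f])
E
```

```text
pics
{'time_s': 0.0, 'q': array([-1.13320028,  0.68998726, -0.19455593,  1.5663394 ,  0.15731268,
        0.90251504, -0.21509435]), 'qvel': array([ 3.95596065e-05,  1.93681473e-04, -2.92975161e-04, -1.29687118e-03,
        1.83752050e-03,  1.70524100e-04, -2.66637016e-05]), 'joint_torque': array([-2.94216534e-04, -5.39606667e+01, -1.26613721e+00, -1.58537900e+01,
        9.19855811e-03,  9.54216463e-03, -2.44388509e-06]), 'tool_pos': array([0.24538816, 0.5742505 , 0.30308419]), 'tool_rot': array([-1.26690259e-04,  2.00465527e-01,  9.79700319e-01, -9.17772424e-04]), 'contact_force': array([ 0.37412502, -0.35432998, -0.0775678 ]), 'wrist_torque': array([-0.01574741,  0.00850286, -0.01058586]), 'width': 0.08558266270017857}
side [[388.45461122   0.         255.90602962]
 [  0.         388.45461122 192.14359346]
 [  0.           0.           1.        ]] [ 0.08313594 -0.44393082  0.70819539] [ 0.8557685   0.34617286 -0.13385481 -0.36042686] ['image', 'mtx', 'position', 'attitude']
top [[369.65439074   0.         255.16818511]
 [  0.         369.65439074 192.40298743]
 [  0.           0.           1.        ]] [0.34046626 0.0047686  1.12656932] [ 0.70593427  0.06507417 -0.05490002 -0.70314163] ['image', 'mtx', 'position', 'attitude']
```

View pics/side0.png

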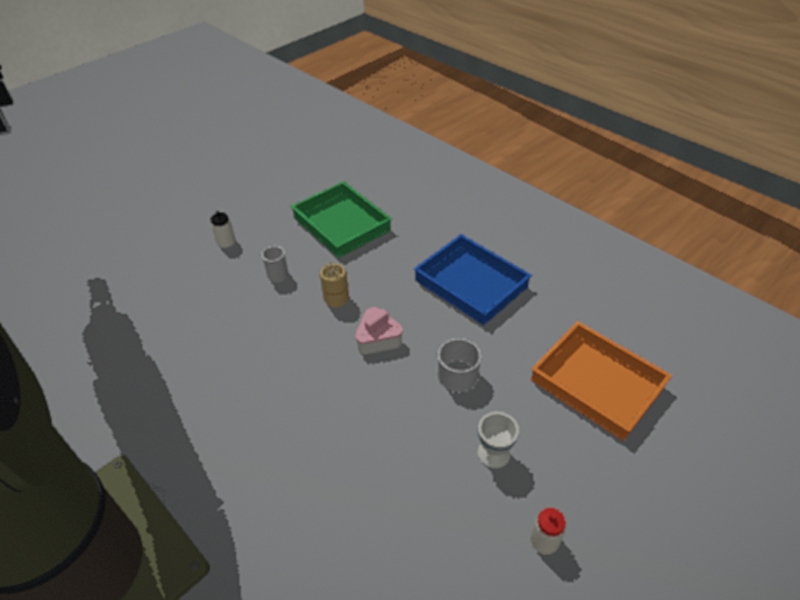

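View pics/top0.png

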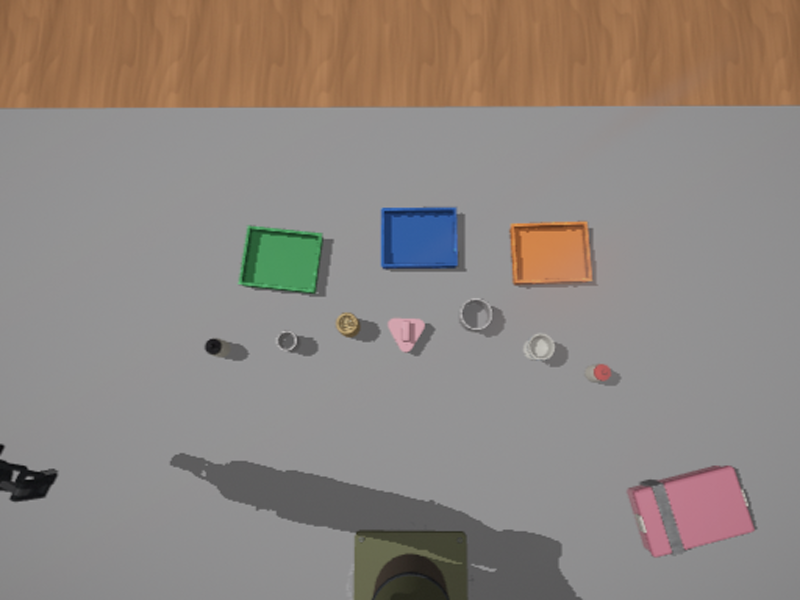

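```bash
cat > h.py <<'E'
import numpy as np,cv2,pickle
from scipy.spatial.transform import Rotation as R
def proj(f,P):
    P=np.atleast_2d(P);q=f["attitude"];M=R.from_quat([q[1],q[2],q[3],q[0]]).as_matrix()
    c=(P-f["position"])@M; c=c*[1,-1,-1]; u=c@f["mtx"].T; return u[:,:2]/u[:,2:]
def back(f,uv,z):
    q=f["attitude"];M=R.from_quat([q[1],q[2],q[3],q[0]]).as_matrix()
    d=np.linalg.inv(f["mtx"])@np.array([uv[0],uv[1],1]); d=M@(d*[1,-1,-1]); o=np.array(f["position"])
    return o+d*(z-o[2])/d[2]
def crop(f,u0,v0,w,h,s,name,draw=[]):
    im=cv2.resize(f["image"][v0:v0+h,u0:u0+w,::-1],None,fx=s,fy=s,interpolation=cv2.INTER_CUBIC).copy()
    for pts,col in draw:
        p=((np.array(pts)-[u0,v0]+0.5)*s).astype(np.int32)
        cv2.polylines(im,[p],True,col,1,cv2.LINE_AA)
    st=10
    for u in range((u0//st+1)*st,u0+w,st):
        x=int((u-u0+.5)*s);cv2.line(im,(x,0),(x,5),(0,0,0),1);cv2.putText(im,str(u),(x-10,16),0,.35,(0,0,0),1)
    for v in range((v0//st+1)*st,v0+h,st):
        y=int((v-v0+.5)*s);cv2.line(im,(0,y),(5,y),(0,0,0),1);cv2.putText(im,str(v),(6,y+4),0,.35,(0,0,0),1)
    cv2.imwrite(name,im)
def circ(x,y,z,r): 
    t=np.linspace(0,2*np.pi,40,endpoint=False); return np.c_[x+r*np.cos(t),y+r*np.sin(t),0*t+z]
E
python3 - <<'E'
from h import *
t=pickle.load(open("top.pkl","rb"));s=pickle.load(open("side.pkl","rb"))
crop(t,125,180,133,60,6,"pics/t1.png")
crop(t,240,180,155,70,5,"pics/t2.png")
crop(s,125,120,135,110,5.9,"pics/s1.png")
crop(s,260,205,115,155,3.8,"pics/s2.png")
E
```

```text
(no output)
```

View pics/t1.png

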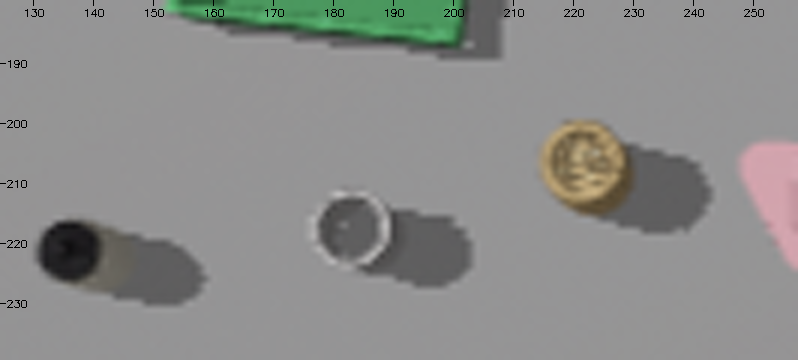

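View pics/t2.png

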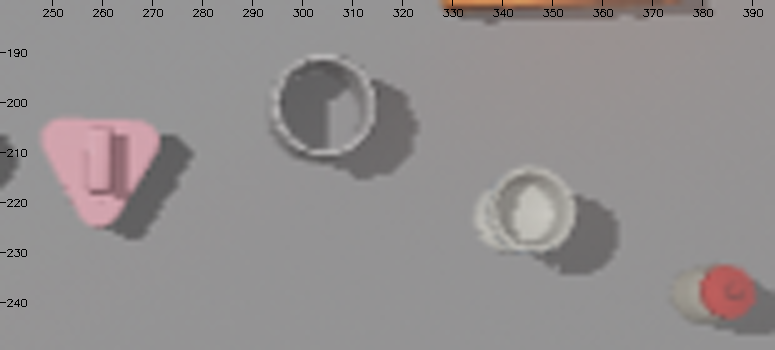

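View pics/s1.png

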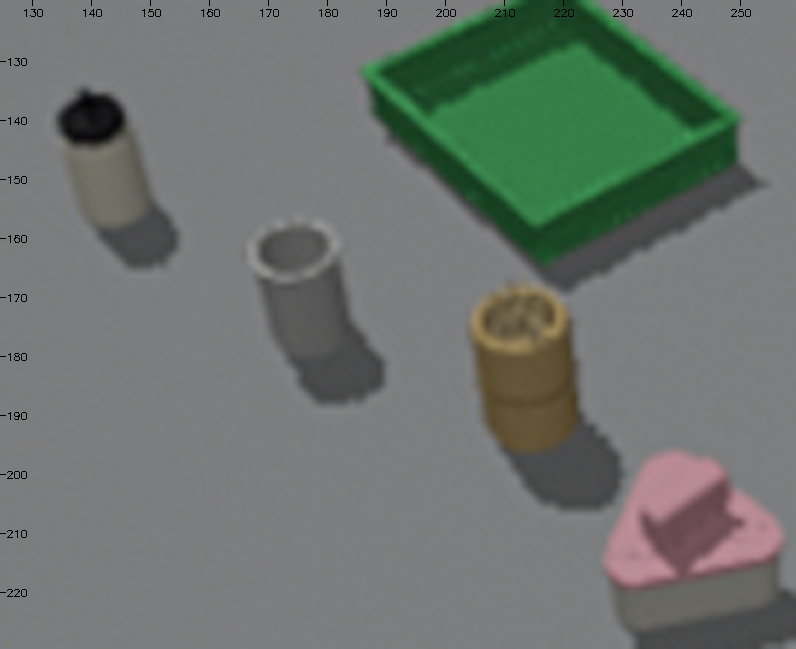

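View pics/s2.png

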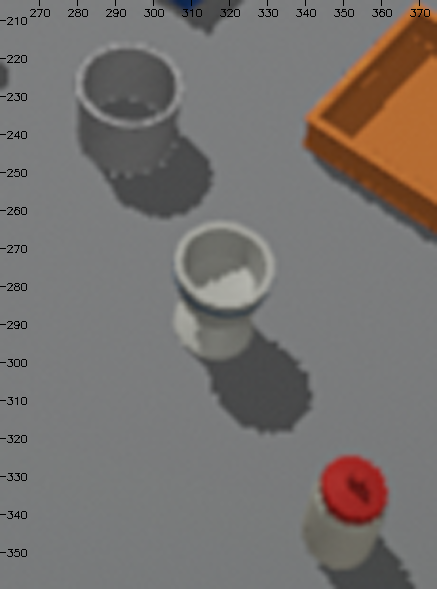

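Run:
```python
from h import *
t=pickle.load(open("top.pkl","rb"));s=pickle.load(open("side.pkl","rb"))
F=dict(black=((136,221),(140,140),.055),small=((183.5,217.5),(174.5,162),.048),tooth=((221,206),(212.5,173.5),.06),
large=((304.5,200.5),(293.5,227.5),.048),egg=((346,221.5),(318.5,274.5),.062),red=((384.5,238),(352.5,333),.055))
for k,(a,b,z) in F.items(): print(k,back(t,a,z)[:2].round(4),back(s,b,z)[:2].round(4))
for n,f in (("top",t),("side",s)):
  hsv=cv2.cvtColor(f["image"],cv2.COLOR_RGB2HSV)
  for c,lo,hi in (("blue",(105,120,30),(130,255,255)),("orange",(5,130,30),(18,255,255)),("green",(50,100,30),(80,255,255))):
    m=cv2.inRange(hsv,lo,hi)
    if n=="top": m[:100]=0
    else: m[:, :180]=0; m[:115]=0
    k,l,st,ce=cv2.connectedComponentsWithStats(m); i=1+np.argmax(st[1:,4]); pts=np.argwhere(l==i)[:,::-1]
    if n=="top":
        r=cv2.minAreaRect(pts.astype(np.float32)); B=cv2.boxPoints(r)
    else:
        B=cv2.approxPolyDP(cv2.convexHull(pts.astype(np.int32)),4,True)[:,0]
    W=np.array([back(f,b,.028)[:2] for b in B]); print(n,c,B.round(0).tolist(),W.round(4).tolist(),W.mean(0).round(4))
```

```text
black [0.4387 0.3678] [0.4367 0.3647]
small [0.4501 0.2308] [0.4512 0.2329]
tooth [0.4829 0.12  ] [0.483  0.1198]
large [ 0.5017 -0.1245] [ 0.5007 -0.1246]
egg [ 0.4389 -0.2408] [ 0.4388 -0.2402]
red [ 0.3927 -0.3507] [ 0.3924 -0.3518]
top blue [[244.0, 133.0], [292.0, 133.0], [292.0, 171.0], [244.0, 171.0]] [[0.7158, 0.0567], [0.7158, -0.092], [0.5952, -0.0906], [0.595, 0.0555]] [ 0.6555 -0.0176]
top orange [[326.0, 143.0], [376.0, 141.0], [377.0, 179.0], [328.0, 181.0]] [[0.6836, -0.1973], [0.6897, -0.3485], [0.5704, -0.347], [0.5642, -0.1984]] [ 0.627  -0.2728]
top green [[153.0, 182.0], [157.0, 144.0], [206.0, 149.0], [202.0, 187.0]] [[0.5603, 0.3335], [0.6809, 0.3266], [0.6636, 0.1738], [0.5438, 0.1834]] [0.6121 0.2543]
side blue [[339, 176], [309, 207], [269, 181], [265, 172], [295, 150]] [[0.7156, -0.0894], [0.5839, -0.1011], [0.5821, 0.0251], [0.5986, 0.0548], [0.7159, 0.0558]] [ 0.6392 -0.0109]
side orange [[511, 202], [336, 115], [464, 115], [508, 133]] [[0.9186, -0.4283], [0.9197, 0.0722], [1.174, -0.1993], [1.1746, -0.3239]] [ 1.0468 -0.2198]
side green [[249, 146], [217, 164], [187, 131], [219, 116], [248, 138]] [[0.6427, 0.1577], [0.5343, 0.1663], [0.5676, 0.3343], [0.6788, 0.322], [0.6651, 0.1844]] [0.6177 0.2329]
```

Run:
```python
from h import *
from scipy.optimize import minimize
t=pickle.load(open("top.pkl","rb"));s=pickle.load(open("side.pkl","rb"))
hsv=cv2.cvtColor(t["image"],cv2.COLOR_RGB2HSV)
m=(((hsv[...,0]>160)|(hsv[...,0]<6))&(hsv[...,1]>45)).astype(np.uint8); m[:,:240]=0;m[:,280:]=0;m[:190]=0;m[240:]=0
print(m.sum())
def tri(x,y,a,z,rc=.010):
    pts=[]
    for k in range(3):
        th=k*2*np.pi/3; d=(.039-rc)
        c=np.array([np.cos(th),np.sin(th)])*d
        for u in np.linspace(-np.pi/3,np.pi/3,9): pts.append(c+rc*np.array([np.cos(th+u),np.sin(th+u)]))
    p=np.array(pts); M=np.array([[np.cos(a),-np.sin(a)],[np.sin(a),np.cos(a)]]); p=p@M.T+[x,y]
    return np.c_[p,np.full(len(p),z)]
def bar(x,y,a,z):
    p=np.array([[.019,.007],[-.019,.007],[-.019,-.007],[.019,-.007]]); M=np.array([[np.cos(a),-np.sin(a)],[np.sin(a),np.cos(a)]]); p=p@M.T+[x,y]
    return np.c_[p,np.full(4,z)]
# inradius 26 = d/2 + rc, d+rc=39 -> d=26, rc=13
S=8
big=cv2.resize(t["image"][190:240,240:285],None,fx=S,fy=S,interpolation=cv2.INTER_CUBIC)
h2=cv2.cvtColor(big,cv2.COLOR_RGB2HSV); m=(((h2[...,0]>160)|(h2[...,0]<6))&(h2[...,1]>35)).astype(np.uint8)
def cost(p):
    q=(proj(t,tri(*p,.031,.013))-[240,190]+.5)*S
    c=np.zeros_like(m); cv2.fillPoly(c,[q.astype(np.int32)],1); return (c!=m).mean()
best=min((minimize(cost,[back(t,(259,213),.031)[0],back(t,(259,213),.031)[1],a],method="Nelder-Mead",options=dict(initial_simplex=None,xatol=1e-4)) for a in (np.pi-.2,np.pi-.1,np.pi,np.pi+.1,np.pi+.2)),key=lambda r:r.fun)
x,y,a=best.x; print(best.x,best.fun)
P=dict(black=(.4377,.3662),small=(.4506,.2318),large=(.5012,-.1245),red=(.3926,-.3512))
D=[]
W=(255,255,0)
for f,n in ((t,"t"),(s,"s")):
    D=[(proj(f,tri(x,y,a,.031,.013)),W),(proj(f,tri(x,y,a,0,.013)),W),(proj(f,bar(x,y,a,.051)),(0,255,0))]
    for k,(X,Y) in P.items():
        if k in("black","red"): L=[(.002,.017),(.04,.017),(.055,.0145)]
        elif k=="small": L=[(0,.018),(.048,.0195)]
        else: L=[(0,.029),(.048,.0305)]
        for z,r in L: D.append((proj(f,circ(X,Y,z,r)),W))
    def tray(cx,cy,th):
        p=np.array([[60,75],[-60,75],[-60,-75],[60,-75]])/1000; M=np.array([[np.cos(th),-np.sin(th)],[np.sin(th),np.cos(th)]]); p=p@M.T+[cx,cy]; return np.c_[p,np.full(4,.028)]
    for T in ((.6555,-.0176,0),(.627,-.2728,-.045+.09),(.6121,.2543,-.085)):
        D.append((proj(f,tray(*T)),(0,0,255)))
    if n=="t":
        crop(f,120,125,160,115,5,"pics/ot1.png",D); crop(f,240,125,155,125,5,"pics/ot2.png",D)
    else:
        crop(f,125,110,160,120,5,"pics/os1.png",D); crop(f,260,140,180,220,2.7,"pics/os2.png",D)
```

```text
333
[0.46900454 0.00774365 3.11438814] 0.0029097222222222224
```

View pics/ot1.png

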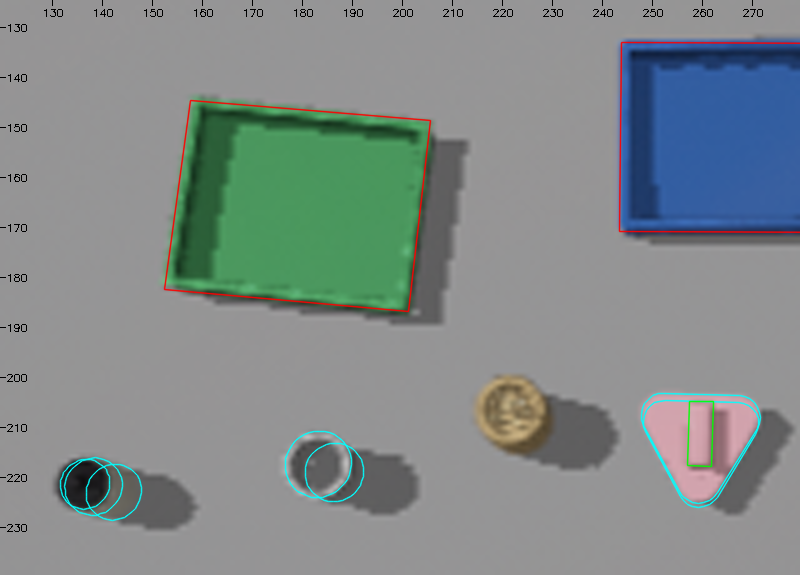

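View pics/ot2.png

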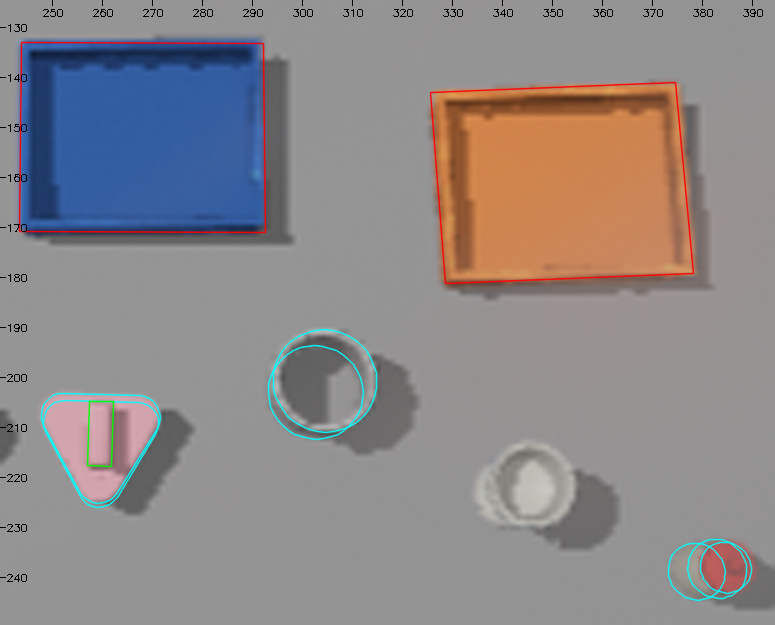

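View pics/os1.png

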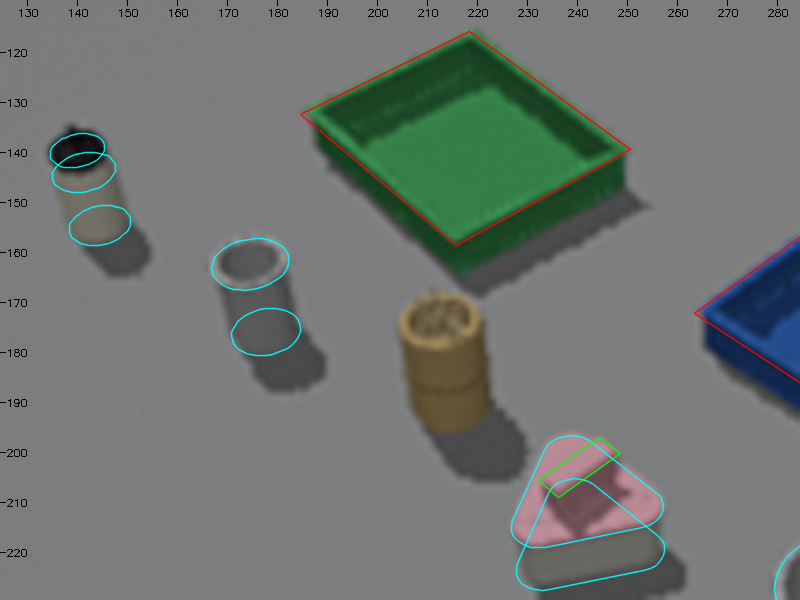

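View pics/os2.png

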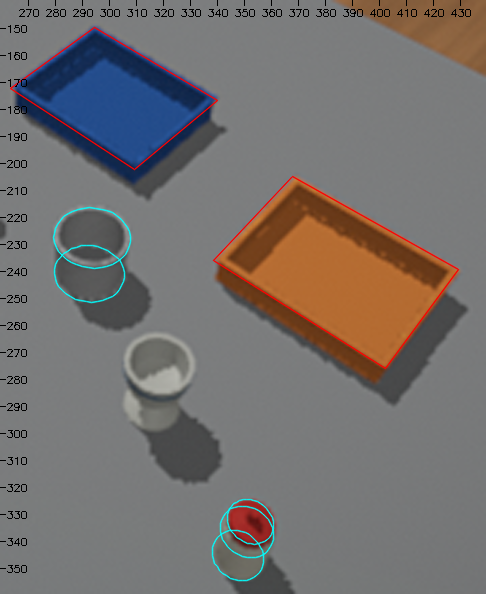

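move_arm --steps '[0,0,0.1,0.048,-0.052,-0.02,1,0,0,0.2,0.08,-0.086,-0.04,1,0,0,0.3,0.11,-0.118,-0.06,1,0,0,0.403,0.14,-0.15,-0.08,1,0,0,0.403,0.17,-0.182,-0.1,1,0,0,0.403,0.1925,-0.207,-0.113,1,0,0,0.403,0.1925,-0.207,-0.113,1,0,0,0.403,0.1925,-0.207,-0.113,1]'

```text
time_s: 0.77
tool_pos: [0.4421, 0.3595, 0.1873]
tool_rot: [-0.0, 0.005, 1.0, -0.005]
contact_force: [0.4, -1.0, -0.3]
width: 0.0855
```

Run:
```python
from bench import *
from h import *
s=read_state();print(s)
f=grab_frame("side");crop(f,100,50,150,120,5,"pics/a1.png")
```

```text
{'time_s': 0.7667, 'q': array([-0.60186761,  0.79187367, -0.28274692,  1.82601635,  0.38094092,
        0.58543195,  0.43439833]), 'qvel': array([ 0.19893825,  0.08250028, -0.0425613 ,  0.0018787 ,  0.04932932,
       -0.09859439,  0.14484099]), 'joint_torque': array([ -4.03431281, -53.77092719,  -4.83797371, -10.93298882,
        -0.18807768,  -0.42058334,   0.10746372]), 'tool_pos': array([0.44214476, 0.35945021, 0.18732632]), 'tool_rot': array([-7.13422350e-05,  4.72638010e-03,  9.99975482e-01, -5.16646369e-03]), 'contact_force': array([ 0.35372084, -1.02814084, -0.34934467]), 'wrist_torque': array([-0.09444885, -0.02747414,  0.0252706 ]), 'width': 0.08554870014498799}
```

View pics/a1.png

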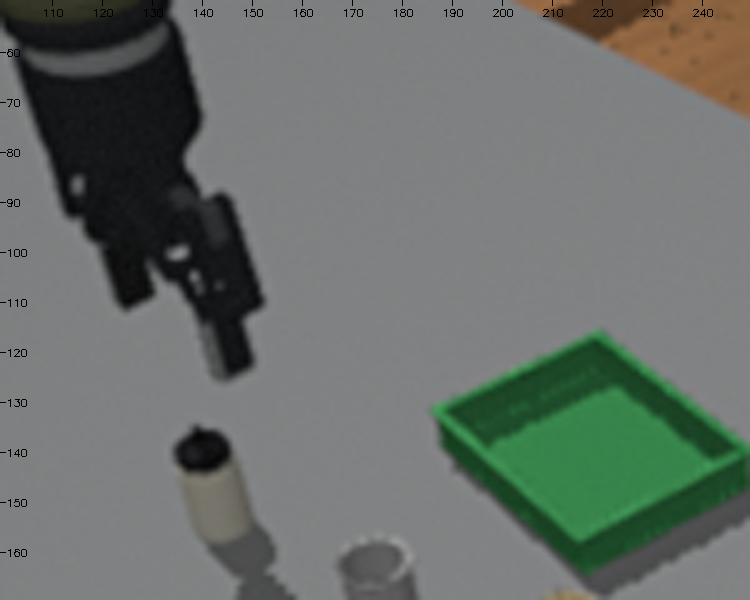

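move_arm --steps '[0,0,0,-0.0045,0.0075,0,1,0,0,0,-0.0045,0.0075,-0.02,1,0,0,0,-0.0045,0.0075,-0.045,1,0,0,0,-0.0045,0.0075,-0.07,1,0,0,0,-0.0045,0.0075,-0.09,1,0,0,0,-0.0045,0.0075,-0.102,1,0,0,0,-0.0045,0.0075,-0.107,1,0,0,0,-0.0045,0.0075,-0.107,1,0,0,0,-0.0045,0.0075,-0.107,1]'

```text
time_s: 1.57
tool_pos: [0.4378, 0.3677, 0.0808]
tool_rot: [0.0, 0.005, 1.0, -0.005]
contact_force: [0.2, 0.8, 0.9]
width: 0.0853
```

move_arm --steps '[0,0,0,0,0,0,-0.2,0,0,0,0,0,0,-0.4,0,0,0,0,0,0,-0.6,0,0,0,0,0,0,-0.8,0,0,0,0,0,0,-1,0,0,0,0,0,0,-1,0,0,0,0,0,0,-1]'

```text
time_s: 2.15
tool_pos: [0.4381, 0.368, 0.0817]
tool_rot: [0.001, 0.005, 1.0, -0.004]
contact_force: [-0.4, -0.6, 5.5]
width: 0.032
```

move_arm --steps '[0,0,0,0,0,0.015,-1,0,0,0,0,0,0.04,-1,0,0,0,0,0,0.07,-1,0,0,0,0.005,-0.015,0.1,-1,0,0,0,0.015,-0.045,0.12,-1,0,0,0,0.026,-0.078,0.135,-1,0,0,0.01,0.037,-0.111,0.135,-1,0,0,0.02,0.048,-0.144,0.135,-1,0,0,0.03,0.059,-0.177,0.135,-1,0,0,0.04,0.07,-0.21,0.135,-1]'

```text
time_s: 2.98
tool_pos: [0.5084, 0.1562, 0.2169]
tool_rot: [0.001, -0.015, 1.0, -0.004]
contact_force: [1.5, -0.2, -0.5]
width: 0.0322
```

move_arm --steps '[0,0,0,0.011,-0.034,0,-1,0,0,0,0.022,-0.068,0,-1,0,0,0,0.034,-0.102,0,-1,0,0,0,0.045,-0.136,0,-1,0,0,0,0.057,-0.17,0,-1,0,0,0,0.068,-0.204,0,-1,0,0,0,0.079,-0.238,0,-1,0,0,0,0.091,-0.272,0,-1,0,0,0,0.102,-0.306,0,-1,0,0,0,0.113,-0.338,0,-1]'

```text
time_s: 3.82
tool_pos: [0.6211, -0.1846, 0.2168]
tool_rot: [0.0, -0.014, 1.0, -0.005]
contact_force: [1.1, 0.7, -1.6]
width: 0.0323
```

move_arm --steps '[0,0,0,0.01,-0.03,0,-1,0,0,0,0.02,-0.055,0,-1,0,0,0,0.027,-0.075,0,-1,0,0,0,0.03,-0.086,0,-1,0,0,0,0.03,-0.088,0,-1,0,0,0,0.03,-0.088,0,-1,0,0,0,0.03,-0.088,0,-1]'

```text
time_s: 4.4
tool_pos: [0.6508, -0.2711, 0.2166]
tool_rot: [0.0, -0.015, 1.0, -0.004]
contact_force: [0.0, 0.7, -0.4]
width: 0.0319
```

Run:
```python
from bench import *
from h import *
s=read_state();print(s["tool_pos"],s["tool_rot"],s["q"])
f=grab_frame("side");crop(f,280,120,200,160,4,"pics/a2.png")
```

```text
[ 0.6507542  -0.27108952  0.21660227] [ 5.09662707e-07 -1.51043716e-02  9.99878097e-01 -3.95583613e-03] [ 0.54594058  0.92601471 -0.46432974  1.36326998  0.46263746  0.95770779
  1.57590423]
```

View pics/a2.png

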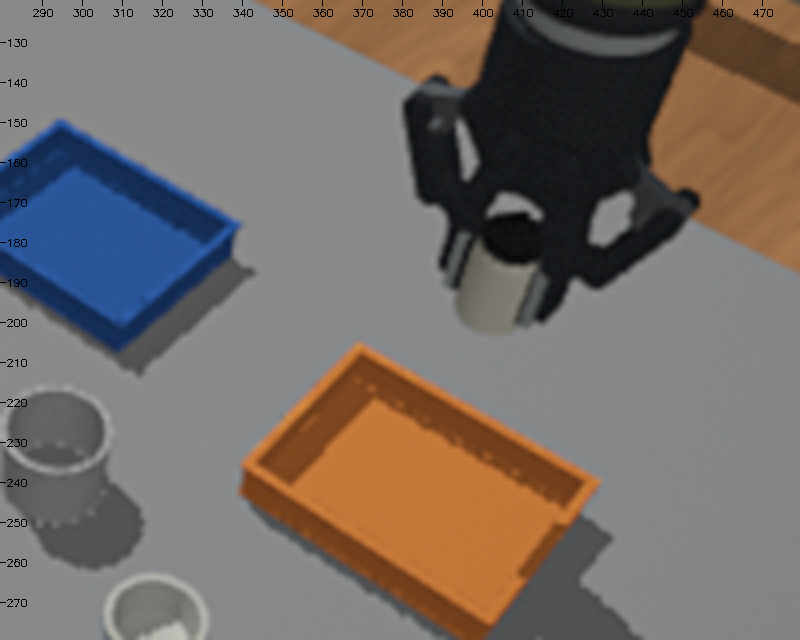

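move_arm --steps '[0,0,0,0.001,-0.001,-0.02,-1,0,0,0,0.001,-0.001,-0.045,-1,0,0,0,0.001,-0.001,-0.07,-1,0,0,0,0.001,-0.001,-0.095,-1,0,0,0,0.001,-0.001,-0.113,-1,0,0,0,0.001,-0.001,-0.122,-1,0,0,0,0.001,-0.001,-0.128,-1,0,0,0,0.001,-0.001,-0.131,-1,0,0,0,0.001,-0.001,-0.131,-1]'

```text
time_s: 5.2
tool_pos: [0.6523, -0.2711, 0.0862]
tool_rot: [0.0, -0.016, 1.0, -0.004]
contact_force: [-0.7, -0.2, -0.5]
width: 0.0321
```

move_arm --steps '[0,0,0,0,0,-0.001,-1,0,0,0,0,0,-0.0018,-1,0,0,0,0,0,-0.0018,-1]'

```text
time_s: 5.45
tool_pos: [0.6529, -0.2712, 0.0854]
tool_rot: [0.001, -0.016, 1.0, -0.004]
contact_force: [0.5, -0.4, -0.4]
width: 0.032
```

move_arm --steps '[0,0,0,0,0,-0.001,-1,0,0,0,0,0,-0.002,-1,0,0,0,0,0,-0.002,-1]'

```text
time_s: 5.7
tool_pos: [0.6533, -0.2714, 0.0848]
tool_rot: [0.002, -0.016, 1.0, -0.004]
contact_force: [-1.5, 0.4, 5.4]
width: 0.0321
```

move_arm --steps '[0,0,0,0,0,0,-0.1,0,0,0,0,0,0,0.1,0,0,0,0,0,0,0.3,0,0,0,0,0,0,0.3,0,0,0,0,0,0.02,0.3,0,0,0,0,0,0.05,0.3,0,0,0,0,0,0.08,0.3,0,0,0,0,0,0.11,0.3,0,0,0,0,0,0.12,0.5,0,0,0,0,0,0.12,0.8]'

```text
time_s: 6.53
tool_pos: [0.6552, -0.2718, 0.2083]
tool_rot: [0.005, -0.015, 1.0, -0.005]
contact_force: [0.3, 0.5, 0.8]
width: 0.0742
```

Run:
```python
from bench import *
from h import *
s=read_state();print(s["tool_pos"],s["tool_rot"],s["q"],s["width"])
f=grab_frame("side");crop(f,280,120,200,160,4,"pics/a3.png")
```

```text
[ 0.65515971 -0.27178274  0.20825055] [ 0.00494362 -0.01541984  0.99985483 -0.00530139] [ 0.54323768  0.93780786 -0.46129991  1.36267318  0.47126983  0.93716546
  1.5706954 ] 0.07424878988975823
```

View pics/a3.png

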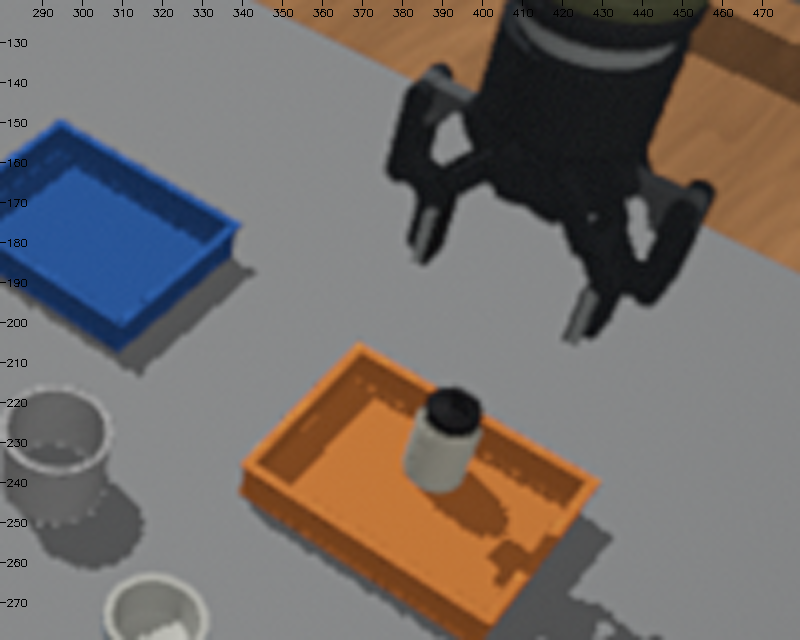

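move_arm --steps '[0.0106,0.01,0,-0.03,-0.009,0,0.7,0.0106,0.01,0,-0.065,-0.0196,0,0.7,0.0106,0.01,0,-0.1,-0.03,0,0.7,0.0106,0.01,0,-0.135,-0.041,0,0.7,0.0106,0.01,0,-0.17,-0.051,-0.005,0.7,0.0106,0.01,0,-0.205,-0.062,-0.01,0.7,0.0106,0.01,0,-0.235,-0.071,-0.015,0.7,0.0106,0.01,0,-0.255,-0.077,-0.018,0.7,0.0106,0.01,0,-0.2625,-0.0793,-0.018,0.7,0.0106,0.01,0,-0.2625,-0.0793,-0.018,0.7]'

```text
time_s: 7.42
tool_pos: [0.3884, -0.3513, 0.1861]
tool_rot: [-0.004, -0.014, 1.0, 0.002]
contact_force: [0.5, 0.1, 0.0]
width: 0.0725
```

move_arm --steps '[0,0,0,0.0042,0,0,0.7,0,0,0,0.0042,0,-0.02,0.7,0,0,0,0.0042,0,-0.045,0.7,0,0,0,0.0042,0,-0.07,0.7,0,0,0,0.0042,0,-0.09,0.7,0,0,0,0.0042,0,-0.1,0.7,0,0,0,0.0042,0,-0.105,0.7,0,0,0,0.0042,0,-0.105,0.7]'

```text
time_s: 8.08
tool_pos: [0.3939, -0.3504, 0.0804]
tool_rot: [-0.004, -0.015, 1.0, 0.002]
contact_force: [-0.4, -0.4, 0.6]
width: 0.0725
```

move_arm --steps '[0,0,0,0,0,0.001,0.2,0,0,0,0,0,0.001,-0.2,0,0,0,0,0,0.001,-0.5,0,0,0,0,0,0.001,-0.8,0,0,0,0,0,0.001,-1,0,0,0,0,0,0.001,-1,0,0,0,0,0,0.001,-1]'

```text
time_s: 8.67
tool_pos: [0.3946, -0.3508, 0.0826]
tool_rot: [-0.003, -0.015, 1.0, 0.001]
contact_force: [-0.7, 0.3, 6.2]
width: 0.0321
```

move_arm --steps '[0,0,0,0,0,0.015,-1,0,0,0,0,0,0.04,-1,0,0,0,0,0,0.07,-1,0,0,0,0.015,0.005,0.1,-1,0,0,0,0.045,0.016,0.12,-1,0,0,0,0.08,0.03,0.13,-1,0,0,0,0.115,0.043,0.13,-1,0,0,0,0.15,0.056,0.13,-1,0,0,0,0.18,0.067,0.13,-1,0,0,0,0.2,0.0745,0.13,-1]'

```text
time_s: 9.5
tool_pos: [0.5978, -0.2739, 0.2134]
tool_rot: [-0.002, -0.016, 1.0, 0.002]
contact_force: [0.9, -0.2, -0.2]
width: 0.0321
```

move_arm --steps '[0,0,0,0,0,0,-1,0,0,0,0,0,0,-1,0,0,0,0,0,0,-1]'

```text
time_s: 9.75
tool_pos: [0.5966, -0.2745, 0.2133]
tool_rot: [-0.002, -0.016, 1.0, 0.002]
contact_force: [-1.2, 0.8, -0.5]
width: 0.0319
```

move_arm --steps '[0,0,0,0.003,0.0005,-0.02,-1,0,0,0,0.003,0.0005,-0.045,-1,0,0,0,0.003,0.0005,-0.07,-1,0,0,0,0.003,0.0005,-0.095,-1,0,0,0,0.003,0.0005,-0.112,-1,0,0,0,0.003,0.0005,-0.121,-1,0,0,0,0.003,0.0005,-0.126,-1,0,0,0,0.003,0.0005,-0.1275,-1,0,0,0,0.003,0.0005,-0.1285,-1,0,0,0,0.003,0.0005,-0.1285,-1]'

```text
time_s: 10.58
tool_pos: [0.6, -0.2745, 0.0859]
tool_rot: [-0.002, -0.016, 1.0, 0.001]
contact_force: [0.0, 0.3, -0.8]
width: 0.0318
```

move_arm --steps '[0,0,0,0,0,-0.001,-1,0,0,0,0,0,-0.002,-1,0,0,0,0,0,-0.003,-1,0,0,0,0,0,-0.003,-1]'

```text
time_s: 10.92
tool_pos: [0.6008, -0.2747, 0.0856]
tool_rot: [-0.001, -0.016, 1.0, 0.001]
contact_force: [-3.3, -0.1, 13.0]
width: 0.0322
```

Contact. Release and retreat.

move_arm --steps '[0,0,0,0,0,0,-0.1,0,0,0,0,0,0,0.1,0,0,0,0,0,0,0.3,0,0,0,0,0,0,0.3,0,0,0,0,0,0.02,0.3,0,0,0,0,0,0.05,0.3,0,0,0,0,0,0.08,0.3,0,0,0,0,0,0.11,0.3,0,0,0,0,0,0.13,0.5,0,0,0,0,0,0.13,0.5]'

```text
time_s: 11.75
tool_pos: [0.6034, -0.2752, 0.2205]
tool_rot: [0.003, -0.015, 1.0, -0.001]
contact_force: [0.6, -0.3, 0.3]
width: 0.0642
```

Run:
```python
from bench import *
from h import *
s=read_state();print(s["tool_pos"],s["tool_rot"],s["q"],s["width"])
f=grab_frame("side");crop(f,280,120,200,160,4,"pics/a4.png")
```

```text
[ 0.60336122 -0.27518032  0.22045684] [ 3.49580244e-03 -1.53203891e-02  9.99876317e-01 -6.44747776e-04] [ 0.60544106  0.86886725 -0.48104031  1.51166471  0.47834444  0.87245881
  1.56270345] 0.06424643849719984
```

View pics/a4.png

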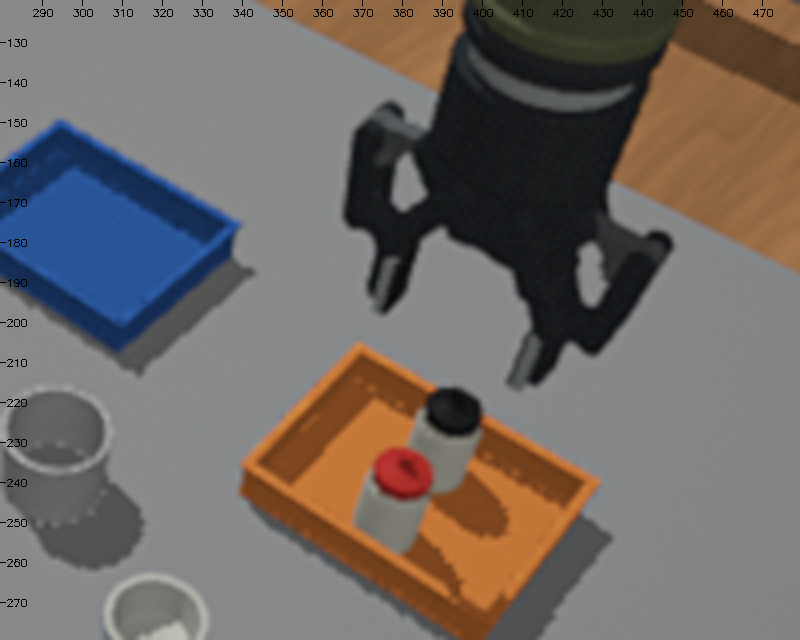

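move_arm --steps '[0,0,-0.01,-0.006,0.02,0,0.5,0,0,-0.02,-0.016,0.054,0,0.5,0,0.007,-0.03,-0.027,0.09,0,0.5,0,0.007,-0.03,-0.038,0.126,0,0.5,0,0.007,-0.03,-0.049,0.162,0,0.5,0,0.007,-0.03,-0.06,0.198,0,0.5,0,0.007,-0.03,-0.071,0.234,0,0.5,0,0.007,-0.03,-0.081,0.27,0,0.5,0,0.007,-0.03,-0.092,0.306,0,0.5,0,0.007,-0.03,-0.103,0.342,0,0.5]'

```text
time_s: 12.63
tool_pos: [0.4977, 0.0682, 0.2168]
tool_rot: [-0.003, -0.0, 1.0, -0.0]
contact_force: [0.5, 0.6, -0.1]
width: 0.0641
```

move_arm --steps '[0,0,0,-0.01,0.035,0,0.5,0,0,0,-0.02,0.07,0,0.5,0,0,0,-0.03,0.105,-0.01,0.5,0,0,0,-0.039,0.135,-0.02,0.5,0,0,0,-0.045,0.156,-0.03,0.5,0,0,0,-0.047,0.1636,-0.045,0.5,0,0,0,-0.047,0.1636,-0.047,0.5,0,0,0,-0.047,0.1636,-0.047,0.5]'

```text
time_s: 13.3
tool_pos: [0.4496, 0.231, 0.1682]
tool_rot: [-0.005, -0.001, 1.0, -0.002]
contact_force: [-0.0, -0.8, 0.7]
width: 0.064
```

move_arm --steps '[0,-0.01,0,0.001,0.0008,-0.02,0.5,0,-0.01,0,0.001,0.0008,-0.045,0.5,0,-0.01,0,0.001,0.0008,-0.065,0.5,0,-0.01,0,0.001,0.0008,-0.08,0.5,0,-0.01,0,0.001,0.0008,-0.087,0.5,0,-0.01,0,0.001,0.0008,-0.09,0.5,0,-0.01,0,0.001,0.0008,-0.09,0.5]'

```text
time_s: 13.88
tool_pos: [0.4509, 0.2309, 0.0782]
tool_rot: [0.0, -0.0, 1.0, -0.002]
contact_force: [-0.1, -0.0, -0.2]
width: 0.0638
```

move_arm --steps '[0,0,0,0,0,0,0.2,0,0,0,0,0,0,-0.1,0,0,0,0,0,0,-0.3,0,0,0,0,0,0,-0.6,0,0,0,0,0,0,-1,0,0,0,0,0,0,-1,0,0,0,0,0,0,-1]'

```text
time_s: 14.47
tool_pos: [0.4516, 0.2307, 0.0794]
tool_rot: [0.001, 0.0, 1.0, -0.002]
contact_force: [-0.3, -0.3, 5.2]
width: 0.0354
```

Run:
```python
from bench import *
from h import *
f=grab_frame("side");crop(f,125,90,150,120,5,"pics/a5.png")
```

View pics/a5.png

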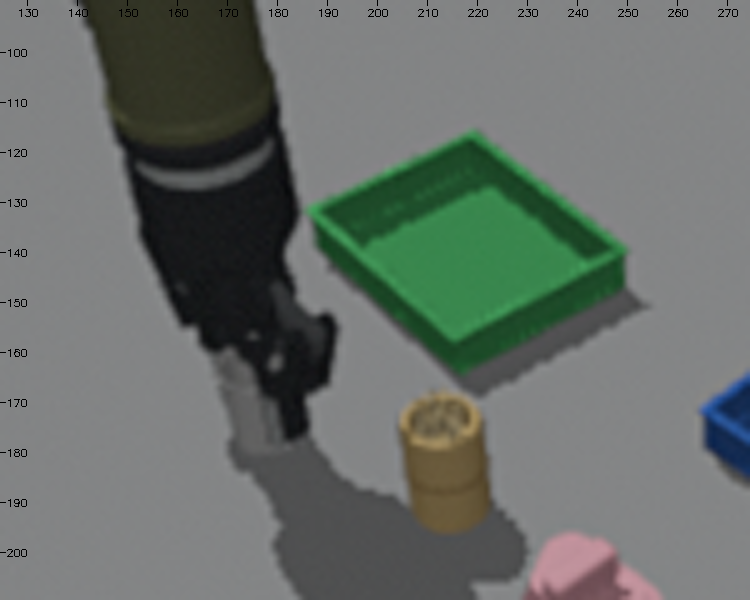

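move_arm --steps '[0,0,0,0,0,0.015,-1,0,0,0,0,0,0.045,-1,0,0,0,0,0,0.08,-1,0,0,0,0.01,-0.012,0.11,-1,0,0,0,0.03,-0.036,0.13,-1,0,0,0,0.052,-0.063,0.135,-1,0,0,0,0.074,-0.09,0.135,-1,0,0,0,0.096,-0.117,0.135,-1,0,0,0,0.118,-0.144,0.135,-1,0,0,0,0.14,-0.17,0.135,-1]'

```text
time_s: 15.35
tool_pos: [0.5922, 0.0585, 0.2152]
tool_rot: [0.001, 0.001, 1.0, -0.002]
contact_force: [0.6, 0.3, -0.4]
width: 0.0358
```

move_arm --steps '[0,0,0,0.022,-0.027,0,-1,0,0,0,0.042,-0.052,0,-1,0,0,0,0.056,-0.068,0,-1,0,0,0,0.063,-0.075,0,-1,0,0,0,0.063,-0.077,0,-1,0,0,0,0.063,-0.077,0,-1,0,0,0,0.063,-0.077,0,-1]'

```text
time_s: 15.93
tool_pos: [0.6541, -0.0162, 0.2153]
tool_rot: [0.001, -0.001, 1.0, -0.002]
contact_force: [-0.5, 0.7, 0.2]
width: 0.0354
```

move_arm --steps '[0,0,0,0.0005,-0.001,-0.02,-1,0,0,0,0.0005,-0.001,-0.045,-1,0,0,0,0.0005,-0.001,-0.07,-1,0,0,0,0.0005,-0.001,-0.095,-1,0,0,0,0.0005,-0.001,-0.115,-1,0,0,0,0.0005,-0.001,-0.125,-1,0,0,0,0.0005,-0.001,-0.13,-1,0,0,0,0.0005,-0.001,-0.132,-1,0,0,0,0.0005,-0.001,-0.133,-1,0,0,0,0.0005,-0.001,-0.133,-1]'

```text
time_s: 16.77
tool_pos: [0.6552, -0.0168, 0.0835]
tool_rot: [0.002, -0.001, 1.0, -0.001]
contact_force: [0.2, 0.1, -0.3]
width: 0.0352
```

move_arm --steps '[0,0,0,0,0,-0.001,-1,0,0,0,0,0,-0.002,-1,0,0,0,0,0,-0.003,-1,0,0,0,0,0,-0.003,-1]'

```text
time_s: 17.1
tool_pos: [0.6561, -0.0167, 0.0825]
tool_rot: [0.003, -0.001, 1.0, -0.001]
contact_force: [-1.0, -0.1, 9.2]
width: 0.0353
```

Contact. Release gently to 60 mm and retreat.

move_arm --steps '[0,0,0,0,0,0,-0.1,0,0,0,0,0,0,0.1,0,0,0,0,0,0,0.35,0,0,0,0,0,0,0.35,0,0,0,0,0,0.015,0.35,0,0,0,0,0,0.04,0.35,0,0,0,0,0,0.07,0.35,0,0,0,0,0,0.1,0.35,0,0,0,0,0,0.12,0.8,0,0,0,0,0,0.12,1]'

```text
time_s: 17.93
tool_pos: [0.6588, -0.0161, 0.2086]
tool_rot: [0.008, -0.001, 1.0, -0.001]
contact_force: [1.3, -0.0, 1.0]
width: 0.0796
```

move_arm --steps '[0,0.016,0,-0.02,-0.0138,0,1,0,0.016,0,-0.048,-0.033,0,1,0,0.016,0,-0.076,-0.052,0,1,0,0.016,0,-0.104,-0.0715,0,1,0,0.016,0,-0.13,-0.089,-0.01,1,0,0.016,0,-0.148,-0.102,-0.025,1,0,0.016,0,-0.1576,-0.1084,-0.04,1,0,0.016,0,-0.1576,-0.1084,-0.04,1,0,0.016,0,-0.1576,-0.1084,-0.04,1]'

```text
time_s: 18.68
tool_pos: [0.501, -0.1245, 0.1685]
tool_rot: [-0.001, -0.0, 1.0, -0.001]
contact_force: [0.5, -0.0, 0.5]
width: 0.0852
```

Run:
```python
from bench import *
from h import *
f=grab_frame("top");pickle.dump(f,open("top2.pkl","wb"));crop(f,230,120,160,130,5,"pics/a6.png")
f=grab_frame("side");pickle.dump(f,open("side2.pkl","wb"));crop(f,250,120,160,130,5,"pics/a7.png")
```

```text
(no output)
```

View pics/a6.png

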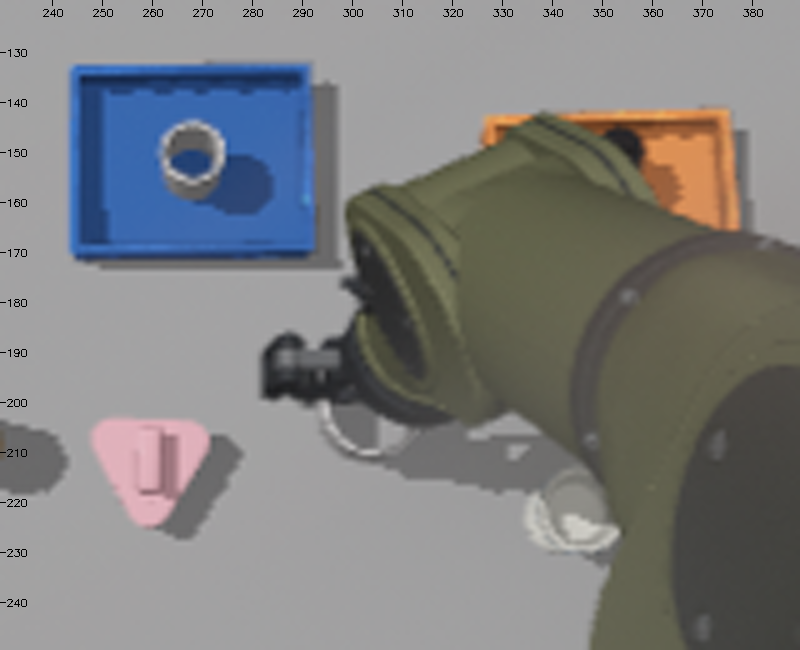

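View pics/a7.png

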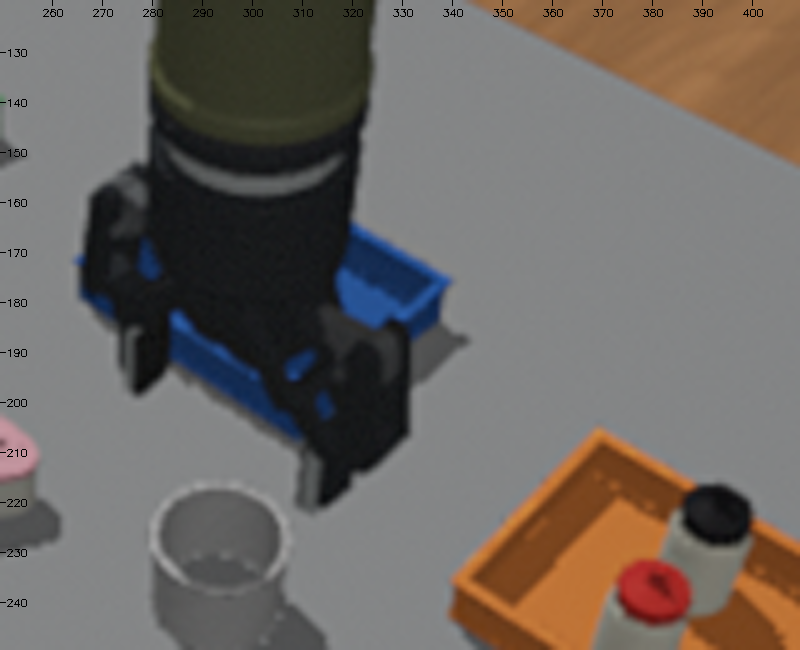

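Run:
```python
from h import *
f=pickle.load(open("top2.pkl","rb"))
D=[(proj(f,circ(.656,-.0167,.051,.0195)),(0,0,255)),(proj(f,circ(.656,-.0167,.003,.018)),(0,255,255))]
print(back(f,(268,150.5),.051))
crop(f,235,125,70,55,10,"pics/a8.png",D)
```

```text
[ 0.65299272 -0.01718089  0.051     ]
```

View pics/a8.png

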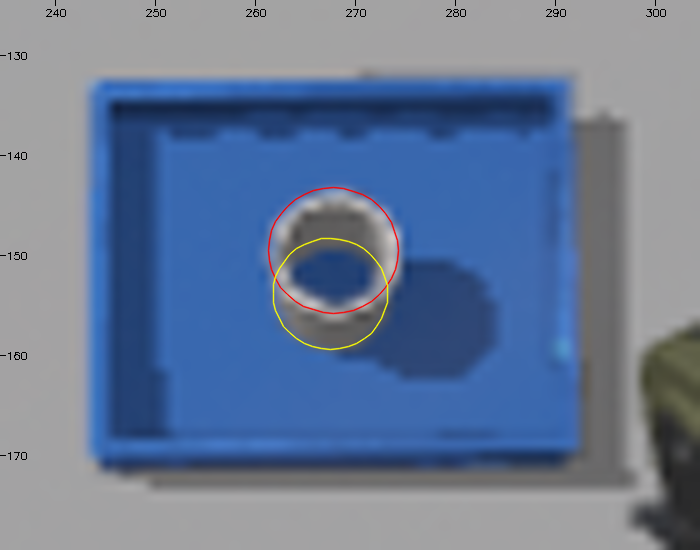

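move_arm --steps '[0,0,0,0,0,-0.015,1,0,0,0,0,0,-0.035,1,0,0,0,0,0,-0.055,1,0,0,0,0,0,-0.073,1,0,0,0,0,0,-0.083,1,0,0,0,0,0,-0.088,1,0,0,0,0,0,-0.088,1]'

```text
time_s: 19.37
tool_pos: [0.5037, -0.1225, 0.081]
tool_rot: [0.001, -0.002, 1.0, -0.0]
contact_force: [-0.4, 0.0, -0.3]
width: 0.0853
```

move_arm --steps '[0,0,0,-0.0025,-0.002,-0.001,1,0,0,0,-0.0025,-0.002,-0.001,0.8,0,0,0,-0.0025,-0.002,-0.001,0.6,0,0,0,-0.0025,-0.002,-0.001,0.4,0,0,0,-0.0025,-0.002,-0.001,0.1,0,0,0,-0.0025,-0.002,-0.001,-0.4,0,0,0,-0.0025,-0.002,-0.001,-1,0,0,0,-0.0025,-0.002,-0.001,-1,0,0,0,-0.0025,-0.002,-0.001,-1]'

```text
time_s: 20.12
tool_pos: [0.5016, -0.1246, 0.0812]
tool_rot: [0.002, -0.002, 1.0, -0.0]
contact_force: [-0.6, 0.1, 7.5]
width: 0.0573
```

move_arm --steps '[0,0.004,0,0,0,0.015,-1,0,0.004,0,0,0,0.045,-1,0,0.004,0,0,0,0.08,-1,0,0.004,0,0.012,0.008,0.11,-1,0,0.004,0,0.034,0.024,0.13,-1,0,0.004,0,0.06,0.042,0.135,-1,0,0.004,0,0.086,0.06,0.135,-1,0,0.004,0,0.112,0.079,0.135,-1,0,0.004,0,0.134,0.094,0.135,-1,0,0.004,0,0.147,0.103,0.135,-1]'

```text
time_s: 20.95
tool_pos: [0.6508, -0.0187, 0.2169]
tool_rot: [0.001, -0.003, 1.0, 0.001]
contact_force: [0.9, -0.1, 0.6]
width: 0.057
```

move_arm --steps '[0,0,0,0,0,0,-1,0,0,0,0,0,0,-1,0,0,0,0,0,0,-1]'

```text
time_s: 21.2
tool_pos: [0.6497, -0.0197, 0.2167]
tool_rot: [0.0, -0.002, 1.0, 0.0]
contact_force: [-0.7, -0.9, -0.8]
width: 0.0572
```

Run:
```python
from bench import *
from h import *
p=read_state()["tool_pos"];print(p)
f=grab_frame("side")
dz=p[2]-.0812
D=[(proj(f,circ(p[0],p[1],dz,.029)),(0,0,255)),(proj(f,circ(p[0],p[1],dz+.048,.0305)),(0,0,255)),(proj(f,circ(.654,-.0175,.051,.0195)),(0,255,255))]
crop(f,230,90,160,120,5,"pics/a9.png",D)
```

```text
[ 0.64968874 -0.0197006   0.21666595]
```

View pics/a9.png

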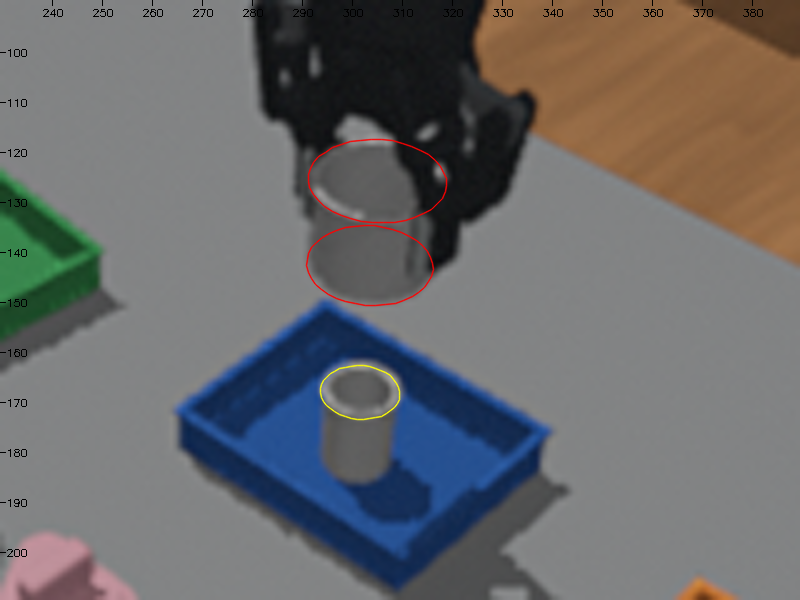

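move_arm --steps '[0,0,0,0.005,0.0023,0,-1,0,0,0,0.005,0.0023,-0.02,-1,0,0,0,0.005,0.0023,-0.04,-1,0,0,0,0.005,0.0023,-0.058,-1,0,0,0,0.005,0.0023,-0.07,-1,0,0,0,0.005,0.0023,-0.074,-1,0,0,0,0.005,0.0023,-0.074,-1]'

```text
time_s: 21.83
tool_pos: [0.6539, -0.0184, 0.1417]
tool_rot: [-0.001, -0.002, 1.0, -0.0]
contact_force: [0.1, 0.1, -0.6]
width: 0.0575
```

Run:
```python
from bench import *
from h import *
p=read_state()["tool_pos"];print(p)
f=grab_frame("side")
crop(f,250,110,100,80,8,"pics/a10.png")
f=grab_frame("top")
crop(f,230,110,100,80,8,"pics/a11.png")
```

```text
[ 0.65391622 -0.01844643  0.14174822]
```

View pics/a10.png

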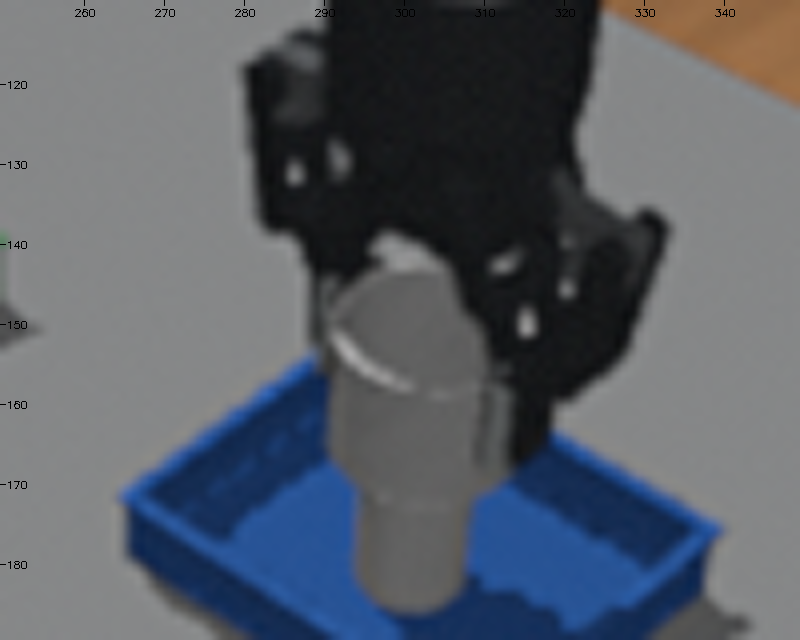

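move_arm --steps '[0,0,0,0.001,0.0008,-0.01,-1,0,0,0,0.001,0.0008,-0.022,-1,0,0,0,0.001,0.0008,-0.034,-1,0,0,0,0.001,0.0008,-0.044,-1,0,0,0,0.001,0.0008,-0.051,-1,0,0,0,0.001,0.0008,-0.055,-1,0,0,0,0.001,0.0008,-0.057,-1,0,0,0,0.001,0.0008,-0.058,-1,0,0,0,0.001,0.0008,-0.058,-1]'

```text
time_s: 22.68
tool_pos: [0.6562, -0.0172, 0.0855]
tool_rot: [0.001, -0.002, 1.0, 0.0]
contact_force: [-0.7, 0.2, -1.1]
width: 0.0573
```

move_arm --steps '[0,0,0,0,0,-0.001,-1,0,0,0,0,0,-0.002,-1,0,0,0,0,0,-0.003,-1,0,0,0,0,0,-0.003,-1]'

```text
time_s: 23.02
tool_pos: [0.6567, -0.0171, 0.0843]
tool_rot: [0.002, -0.002, 1.0, 0.0]
contact_force: [-2.4, -0.3, 8.5]
width: 0.0572
```

move_arm --steps '[0,0,0,0,0,0,0.4,0,0,0,0,0,0,0.55,0,0,0,0,0,0,0.75,0,0,0,0,0,0,0.75,0,0,0,0,0,0,0.75,0,0,0,0,0,0.015,0.75,0,0,0,0,0,0.04,0.75,0,0,0,0,0,0.07,0.75,0,0,0,0,0,0.1,0.75,0,0,0,0,0,0.12,0.6]'

```text
time_s: 23.85
tool_pos: [0.6577, -0.0167, 0.2083]
tool_rot: [0.004, -0.002, 1.0, 0.0]
contact_force: [0.5, 0.6, 0.9]
width: 0.0686
```

move_arm --steps '[0,0.008,-0.02,-0.02,0.003,0,0.6,0,0.008,-0.02,-0.05,0.0065,0,0.3,0,0.008,-0.02,-0.085,0.011,0,0,0,0.008,-0.025,-0.12,0.0155,0,0,0,0.008,-0.025,-0.15,0.0195,-0.01,0,0,0.008,-0.025,-0.175,0.0225,-0.025,0,0,0.008,-0.025,-0.1887,0.0244,-0.04,0,0,0.008,-0.025,-0.1887,0.0244,-0.04,0,0,0.008,-0.025,-0.1887,0.0244,-0.04,0]'

```text
time_s: 24.6
tool_pos: [0.4692, 0.0079, 0.1688]
tool_rot: [-0.0, 0.01, 1.0, 0.0]
contact_force: [1.3, 0.7, 0.6]
width: 0.0427
```

Run:
```python
from bench import *
from h import *
p=read_state()["tool_pos"];print(p)
f=grab_frame("side")
crop(f,200,110,160,120,5,"pics/a12.png")
f=grab_frame("top")
crop(f,230,115,160,120,5,"pics/a13.png")
```

```text
[0.46920212 0.00794487 0.16880736]
```

View pics/a12.png

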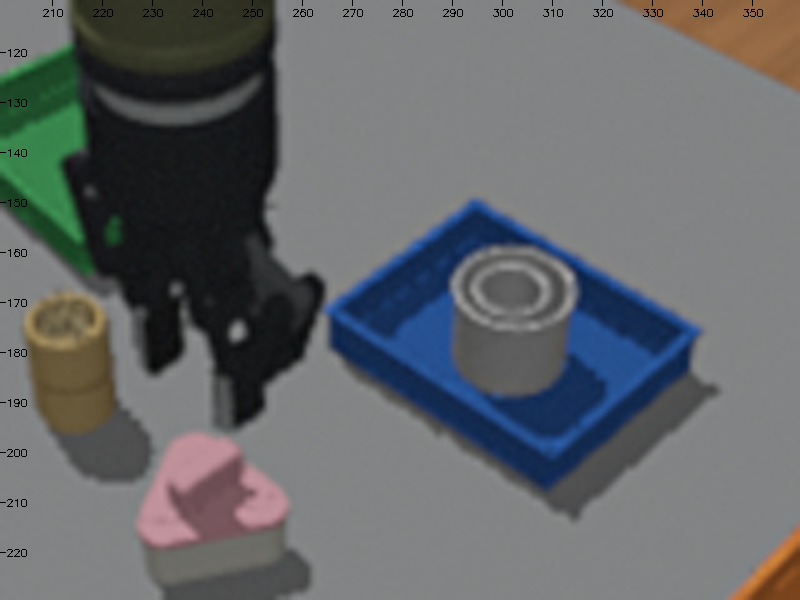

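View pics/a13.png

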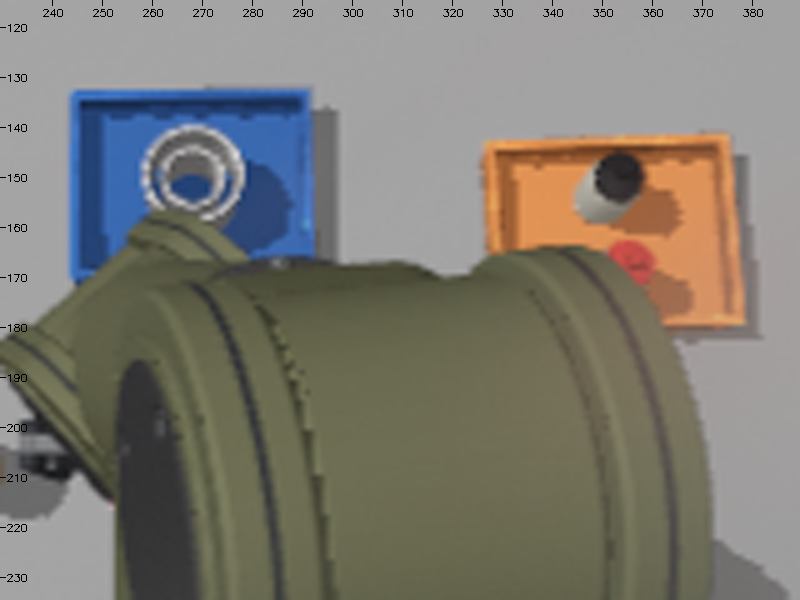

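move_arm --steps '[0,0,0,0,0,-0.015,0,0,0,0,0,0,-0.03,0,0,0,0,0,0,-0.045,0,0,0,0,0,0,-0.055,0,0,0,0,0,0,-0.06,0,0,0,0,0,0,-0.061,0,0,0,0,0,0,-0.061,0]'

```text
time_s: 25.28
tool_pos: [0.4722, 0.0079, 0.1085]
tool_rot: [0.002, 0.011, 1.0, 0.001]
contact_force: [-0.1, -1.8, 0.4]
width: 0.0424
```

move_arm --steps '[0,0,0,0,0,0,-0.2,0,0,0,0,0,0,-0.4,0,0,0,0,0,0,-0.6,0,0,0,0,0,0,-0.8,0,0,0,0,0,0,-1,0,0,0,0,0,0,-1,0,0,0,0,0,0,-1]'

```text
time_s: 25.87
tool_pos: [0.4727, 0.008, 0.1091]
tool_rot: [0.003, 0.011, 1.0, 0.001]
contact_force: [0.2, 0.3, 5.1]
width: 0.0121
```

Run:
```python
from bench import *
from h import *
p=read_state()["tool_pos"];print(p)
f=grab_frame("side")
crop(f,190,140,100,100,6,"pics/a14.png")
```

```text
[0.47267819 0.00795493 0.10907247]
```

View pics/a14.png

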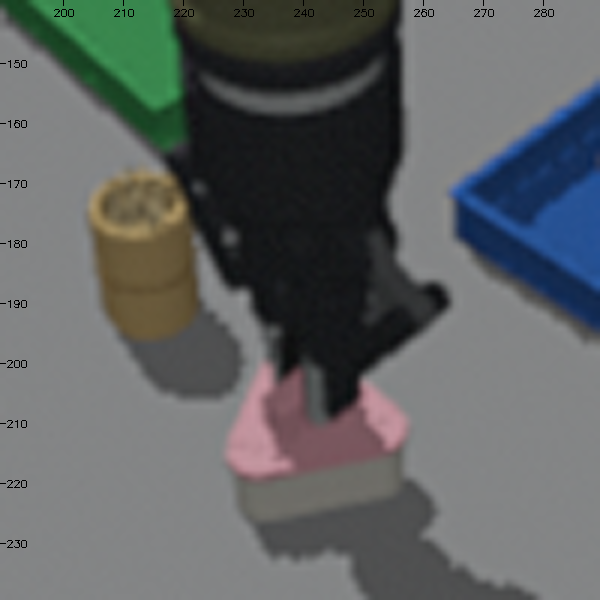

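move_arm --steps '[0,0.006,0,0,0,0.015,-1,0,0.006,0,0,0,0.045,-1,0,0.006,0,0,0,0.08,-1,0,0.006,0,0.01,0.006,0.105,-1,0,0.006,0,0.026,0.03,0.12,-1,0,0.006,0,0.042,0.06,0.125,-1,0,0.006,0,0.058,0.09,0.125,-1,0,0.006,0,0.074,0.12,0.125,-1,0,0.006,0,0.09,0.15,0.125,-1,0,0.006,0,0.106,0.18,0.125,-1]'

```text
time_s: 26.75
tool_pos: [0.5789, 0.189, 0.234]
tool_rot: [-0.0, 0.011, 1.0, 0.0]
contact_force: [1.3, -0.7, -0.4]
width: 0.0125
```

move_arm --steps '[0,0,0,0.014,0.026,0,-1,0,0,0,0.026,0.048,0,-1,0,0,0,0.034,0.062,0,-1,0,0,0,0.037,0.067,0,-1,0,0,0,0.037,0.067,0,-1,0,0,0,0.037,0.067,0,-1,0,0,0,0.037,0.067,0,-1]'

```text
time_s: 27.33
tool_pos: [0.6155, 0.2539, 0.2337]
tool_rot: [-0.001, 0.012, 1.0, -0.001]
contact_force: [-0.6, -0.6, -0.7]
width: 0.0124
```

Run:
```python
from bench import *
from h import *
s=read_state();print(s["tool_pos"],s["tool_rot"],s["width"])
f=grab_frame("side")
crop(f,150,60,150,120,5,"pics/a15.png")
```

```text
[0.6154775  0.25390726 0.2337042 ] [-7.52213702e-04  1.17238174e-02  9.99930731e-01 -7.20562678e-04] 0.012379933269183017
```

View pics/a15.png

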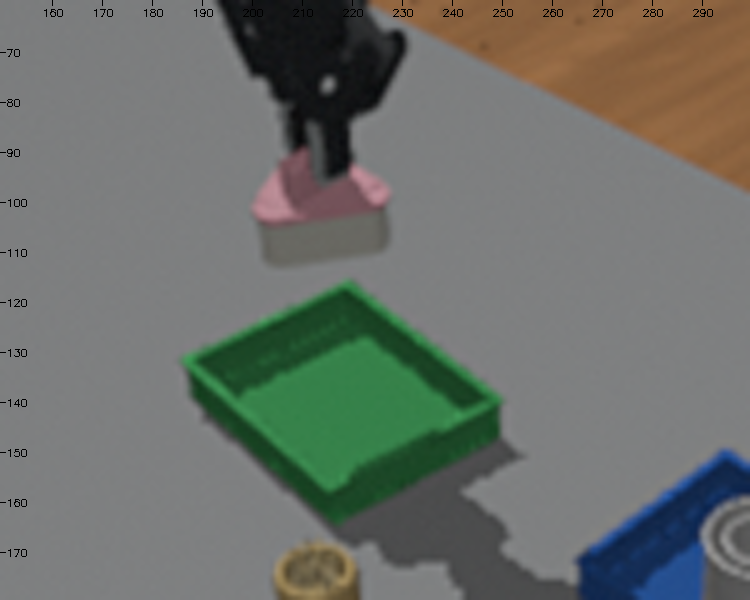

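move_arm --steps '[0,0,0,0,0,-0.015,-1,0,0,0,0,0,-0.035,-1,0,0,0,0,0,-0.055,-1,0,0,0,0,0,-0.078,-1,0,0,0,0,0,-0.098,-1,0,0,0,0,0,-0.111,-1,0,0,0,0,0,-0.118,-1,0,0,0,0,0,-0.121,-1,0,0,0,0,0,-0.122,-1,0,0,0,0,0,-0.122,-1]'

```text
time_s: 28.22
tool_pos: [0.6162, 0.2541, 0.1128]
tool_rot: [0.0, 0.012, 1.0, -0.0]
contact_force: [-0.6, 0.3, 0.1]
width: 0.0122
```

move_arm --steps '[0,0,0,0,0,-0.001,-1,0,0,0,0,0,-0.002,-1,0,0,0,0,0,-0.003,-1,0,0,0,0,0,-0.003,-1]'

```text
time_s: 28.55
tool_pos: [0.617, 0.2547, 0.1121]
tool_rot: [0.001, 0.012, 1.0, 0.0]
contact_force: [-2.3, -0.9, 10.1]
width: 0.0124
```

move_arm --steps '[0,0,0,0,0,0,-0.5,0,0,0,0,0,0,-0.3,0,0,0,0,0,0,0,0,0,0,0,0,0,0,0,0,0,0,0,0.02,0,0,0,0,0,0,0.05,0,0,0,0,0,0,0.08,0,0,0,0,0,0,0.11,0,0,0,0,0,0,0.14,0,0,0,0,0,0,0.14,0]'

```text
time_s: 29.38
tool_pos: [0.6196, 0.2565, 0.2587]
tool_rot: [0.006, 0.012, 1.0, 0.003]
contact_force: [1.4, -0.1, 1.4]
width: 0.043
```

move_arm --steps '[0,0,0,-0.03,0.03,0.02,0,0,0,0,-0.06,0.06,0.03,0,0,0,0,-0.09,0.09,0.03,0,0,0,0,-0.12,0.12,0.03,0,0,0,0,-0.15,0.15,0.03,0,0,0,0,-0.18,0.17,0.03,0,0,0,0,-0.2,0.19,0.03,0,0,0,0,-0.2,0.19,0.03,0,0,0,0,-0.2,0.19,0.03,0,0,0,0,-0.2,0.19,0.03,0]'

```text
time_s: 30.22
tool_pos: [0.4202, 0.4459, 0.2882]
tool_rot: [0.007, 0.012, 1.0, 0.003]
contact_force: [1.0, -0.7, 0.1]
width: 0.0428
```

Run:
```python
from bench import *
from h import *
s=read_state();print(s["tool_pos"],s["width"])
f=grab_frame("side");crop(f,110,90,330,270,2.4,"pics/b1.png")
f=grab_frame("top");crop(f,120,110,280,150,2.85,"pics/b2.png")
```

```text
[0.42019354 0.44593174 0.2882484 ] 0.042786042595129484
```

View pics/b1.png

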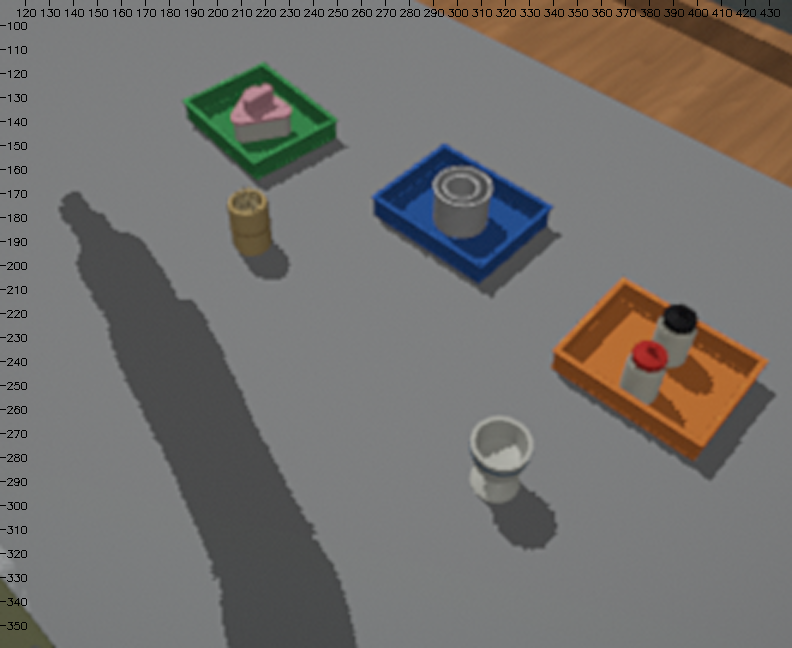

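View pics/b2.png

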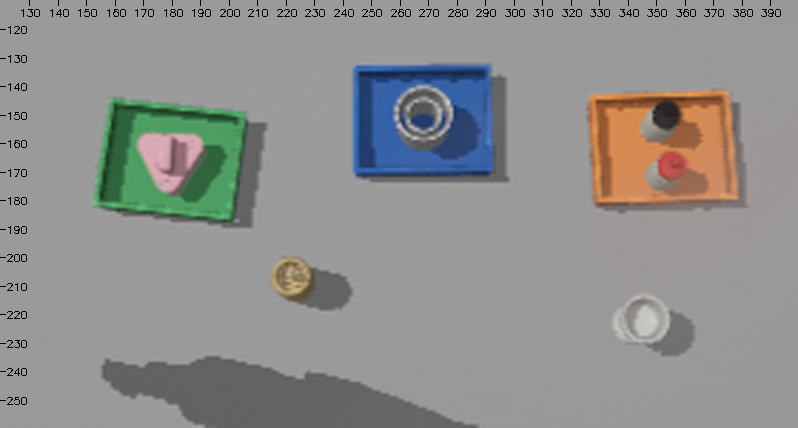

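Run:
```python
from bench import *
print(job_done())
```

```text
the job is handed in; nothing more can be done
None
```

Everything is put away and the job was handed in at about 30 s on the robot's clock, well inside the 128 s limit. `job_done()` gives no verdict, so what follows rests on my own checks.

- **Orange tray:** both sauce bottles stand upright about 5 cm apart, black-capped on the far side and red-capped on the near side.
- **Blue tray:** I set the small cutter down in the middle first, then lowered the large one over it. In the last side and top pictures the two rims look concentric.
- **Green tray:** the rice mould, carried by its grip bar, lies flat near the centre.
- **Bystanders:** the egg cup and the toothpick holder sit at the same top-view pixels as at the start, (346, 221) and (221, 206).

Each piece was lowered until the wrist force showed contact (5 to 13 N), at the tool height expected for the tray floor. Each was then released slowly, and the arm was clear of everything at hand-in.

No check failed. The measured positions are only good to about 1–3 mm: the two cameras differed by that much, and the small cutter's placed position differed from the tool reading by about 2 mm. The tool also drifted 1–3 mm and tilted up to 0.016 rad while retreating after each release.

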